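Grease the corner seam of a propped loaf tin

ROBOT

A 6-joint arm with a two-finger parallel gripper is mounted at the origin on the work surface. World frame = base frame: x ahead of the robot, y to its left, z up, the work surface at z = 0. Lengths are in m, angles in rad, forces in N, time in s.
With the tool pointing down it reaches from about 0.4 to 0.825 m from the base axis. Payload 7 kg.
Tool frame: the origin (TCP) lies at the very end of the fingers, on their centre line; the grasp point (between the pads) lies 19 mm behind it (arm.grasp_offset is the distance from the TCP to the grasp point, in m); z points along the fingers, y is the line along which they close (so a half turn about z gives the same grasp; the last joint's range is limited). The gripper opens to 88 mm and grips with 3 to 60 N. Pads are 19 mm wide; open, the fingers measure 130 mm over their backs; the gripper's body (78 mm by 193 mm) begins 47 mm behind the grasp point.
Start: joints at [-0.899, 0.359, 0.012, 0, -1.224, -0.288], TCP at [0.253, -0.626, 0.206] pointing down, gripper open.
Joint ranges: [-3.07, 3.07], [-1.43, 2.12], [-1.02, 1.25], [-3.03, 1.67], [-3.05, -0], [-3.03, 3.03]. Speed limits (rad/s): [2.39, 2.39, 3.01, 3.14, 3.14, 3.14].

INTERFACE

Orientations are given as [roll, pitch, yaw] about the fixed x, y, z axes, in that order (R = Rz(yaw) Ry(pitch) Rx(roll)).
In Python, from station import get_state, cams, arm, nets gives the robot as it stands.
- The arm moves only by the shell command python3 -m creep 'ROWS' [FORCE]. ROWS is a JSON object of lists of equal length, an entry for each row: "translation": the shift along the world's x, y, z in mm, a list of three; "spin": the turn about the world's z in rad; "gripper": the opening, from 0 (shut) to 1 (fully open). In form: {"translation": [[dx, dy, dz], ...], "spin": [spin, ...], "gripper": [gripper, ...]}. A call has 1 to 8 rows; each row shifts and turns the commanded pose from where the row before left it; what a row does not reach is not made up. A row lasts 1/10 s, in which the tool goes at most 50 mm and 8.59 degrees, less where a joint would pass 70% of its speed; a pose out of reach is approached as far as the arm can. A call is refused whole if a number of a shift passes 50 or a number of a turn 0.15, either way. A call with a gripper value outside its range is refused whole. The fingers move at their own pace and stop on an object; FORCE is the grip in N (left out, the last holds). Time passes only in rows, so rows that do not move let the fingers close. It gives the time, the measured TCP pose, the force, the opening and the grip force at its end, in the units of the state.
- get_state(): the state, without advancing time (a new reading comes with each control period).
- cams.grab_frame(name): name is "scene" or "top"; returns a dict with "img" (400x640x3 uint8, red, green, blue), "mtx" (3x3 intrinsics, pixels), "D" ([k1, k2, p1, p2, k3] as OpenCV has them; the pictures are not rectified), "R" (3x3) and "t" (3): a world point X has camera coordinates R X + t. Camera axes: x right, y down, z forward; pixel columns grow to the right and rows downward; lengths in m; the calibration is good to about 2 mm. A picture is of the moment at which its call begins. There is no depth.
- arm.job_done(): hands the job in; it is judged then, once.
Trained networks look in the newest picture that a camera, given by its name, has taken for a name from the list of things; names that differ only in an ending like _2 or _b are one class to them, and where a whole thing is asked for, a point or a joint stands for the part that bears it (a point fixed in the world has none). Each returns a list of dicts, best first, with "confidence" (0 to 1); they miss things now and then, are a little off and sometimes report something else, mostly with a low value. They report only what shows in the picture. A call takes as long as a camera call. They do not tell look-alikes from the thing itself.
- nets.search_frame(camera, label): "centre" ([x, y, z] in m, in world coordinates, good to about 4 mm: the middle of the surface that is visible of it).
- nets.pinpoint(camera, label): "centre" ([x, y, z] in m, in world coordinates, good to about 4 mm: a listed point, or the origin of a listed thing).
The state is a dict: "t": time; "q": joint angles; "qd": joint speeds; "joint_efforts": joint torques, N m; "eef_pos": TCP position; "ee_rot": TCP orientation; "force": force on the tool from outside, world axes, zero at the start; "moment": the same for the moment, N m; "width": finger opening in m; "gripper_force": force on a finger pad.
Only numpy, scipy, OpenCV 4.12 (cv2) and the standard library are available. Lean on these libraries where they do the work, as an engineer would, in place of code of your own. Each camera call takes 0.05 s, during which the arm holds its last target. There are 200 camera calls.

TASK

Take the round-nosed greasing pen from its stand and dip its nose well down into the low ramekin. Then, leaning the pen in under the tin's overhanging wall, run the nose slowly (a few centimetres a second) and lightly along the tin's inside floor seam: first the whole upper long seam from the end nearer the robot to the far corner, then on down the far short seam to its lower end. Hang the pen back in its own stand and leave the flat brush, the tall beaker and everything else where they are.

Things in the scene. Friction and masses are not known exactly. Their poses are not given: they have to be found in the camera images.
- pen: Greasing pen, about 166 mm long, hanging upright with its nose down. Origin: centre of the underside of its black square collar (40 x 40 x 6 mm), z along the pen towards the handle. Above the collar a brown wooden handle 18 x 18 mm square (faces along x and y) from z = 6 to 65 mm; below it a steel shaft 14 mm in diameter down to z = -70 mm, then the white nose, 11 mm thick. Mass about 0.1 kg.
- pen_nose (a point): Centre of the pen's white ball nose (radius 6 mm), on the pen axis 95 mm below the collar's underside. The nose is sprung: it gives up to 10 mm along the pen with about 0.5 to 2 N. Axes as the pen's.
- pen_stand: Fixed steel fork stand of the pen, base 110 x 80 mm. Origin: on the table, straight below where the pen hangs. Two level prongs along x (-30 to 30 mm), 24 mm apart in y, open to -x, top at z = 125 mm; post behind at x = 38 to 54 mm, no higher. The collar rests on the prongs, the shaft in the gap; the pen lifts straight up and is lowered straight down.
- flat_brush: Flat brush with a collar like the pen's but a broad handle (30 x 14 mm) and, below, a flat head 38 mm wide. Same origin. To be left alone.
- brush_stand: Fixed fork stand of the flat brush, the same as the pen's.
- ramekin: Low open ramekin, white ceramic, 74 mm across the rim and 50 mm tall, wall 4 mm, narrower towards the foot. Origin: centre of its underside.
- ramekin_rim (a point): Centre of the ramekin's mouth, 50 mm above the table.
- beaker: Tall open white ceramic beaker, 72 mm across and 105 mm tall. Origin: centre of its underside. To be left alone.
- tin: Dark steel loaf tin, 120 (x) x 210 (y) x 60 (z) mm outside, wall and floor 4 mm, rim bead 6 mm thick. Fixed in a low rack, propped up at 30 degrees, so its mouth (tin's +z) looks up and to one side and its upper long wall (+x side) overhangs the seam at its foot. Origin: centre of its outer underside; +x points up the slope, -y to the end farther from the robot.
- seam_start (a point): Inside corner point where floor, upper long wall and the end wall nearer the robot meet. Axes as the tin's. The upper long seam runs from here 202 mm along the tin's -y.
- seam_corner (a point): Inside corner point where floor, upper long wall and far end wall meet. Axes as the tin's. The far short seam runs from here 112 mm along the tin's -x, down the slope.
- seam_finish (a point): Inside corner point where floor, far end wall and lower long wall meet: the lower end of the short seam. Axes as the tin's.
- cake_ring_top (a point): Steel cake ring standing on the table, 80 mm across, 40 mm tall; this point is the centre of its top. To be left alone.
- spatula: Spatula lying on the table beyond the stands. Origin at its underside. To be left alone.
- spice_jar: Glass jar with a steel lid, 52 mm across, 75 mm tall. Origin: centre of its underside. To be left alone.
- water_bottle: Closed water bottle, 64 mm across, 190 mm tall. Origin: centre of its underside. To be left alone.
- dough_cutter: Steel dough cutter with a wooden grip, lying flat. To be left alone.
Not all that is in view belongs to the job. Leave any blue or turquoise look-alike of the pen alone. What is shaped like the brush_stand but turquoise is not meant.

How it is judged:
By the outcome, as a careful person would: the job done as asked, in the order asked, and still so for the second after the job is handed in, with the robot touching nothing.
It also fails if it takes over 72 s, if anything falls off the work surface, if the arm or the gripper's body presses on something with over 40 N, if the wrist force passes 120 N, or if a joint passes its speed limit or range.

## Working session

There is one attempt and no reset: what is moved stays moved. The work goes in short steps, Python scripts to look and compute and a shell command to move; the robot and the scene stay as the last step left them, time stands still between calls to the robot, and variables do not carry over. Pictures are saved under pics/ and viewed, at most 10 in all, crops included, and the job is handed in when it is done.

```bash
mkdir -p pics
cat > h.py <<'E'
import numpy as np,cv2
from station import get_state,cams,arm,nets
def proj(f,X):
    r,_=cv2.Rodrigues(np.array(f["R"])); p,_=cv2.projectPoints(np.array(X,float).reshape(-1,1,3),r,np.array(f["t"],float),np.array(f["mtx"]),np.array(f["D"],float)); return p.reshape(-1,2)
E
python3 - <<'E'
from h import *
s=get_state();print(s)
for c in("scene","top"):
    f=cams.grab_frame(c);cv2.imwrite(f"pics/{c}0.png",cv2.resize(f["img"][:,:,::-1],(800,500)))
    print(c,"cam",np.round(-np.array(f["R"]).T@np.array(f["t"]),3))
    for l in "pen pen_nose pen_stand flat_brush brush_stand ramekin_rim ramekin beaker tin seam_start seam_corner seam_finish cake_ring_top spice_jar water_bottle spatula".split():
        for d in nets.pinpoint(c,l)[:4]:
            print(l,np.round(d["centre"],3),round(d["confidence"],2),np.round(proj(f,d["centre"])[0]*1.25),{k:np.round(v,3) for k,v in d.items() if k not in("centre","confidence")})
print(get_state()["t"])
E
```

```text
{'t': 0.0, 'q': array([-8.98878124e-01,  3.59346831e-01,  1.10512015e-02, -3.73456953e-04,
       -1.22408270e+00, -2.88060074e-01]), 'qd': array([-0.00018693,  0.00031863, -0.00205701,  0.0006098 , -0.00044056,
       -0.00117014]), 'joint_efforts': array([ 3.03870647e-04, -5.82716775e+01,  2.93062162e+01,  6.99715465e+00,
        7.05628467e-03, -1.24163557e-04]), 'eef_pos': array([ 0.25254521, -0.62540802,  0.20514108]), 'ee_rot': array([ 3.13997609e+00, -1.12871184e-04, -2.75786162e+00]), 'force': array([ 0.40988477,  0.12719791, -0.74247743]), 'moment': array([-0.00654123, -0.03624022, -0.02043316]), 'gripper_force': 0.0, 'width': 0.08773457683636855}
scene cam [ 1.288 -0.028  1.168]
pen [ 0.596 -0.337 -0.   ] 0.7 [277. 270.] {}
pen [ 0.731 -0.248  0.103] 0.62 [302. 297.] {}
pen [ 0.582 -0.128  0.103] 0.6 [356. 239.] {}
pen [ 0.538 -0.255  0.129] 0.53 [302. 220.] {}
pen_stand [ 0.544 -0.258 -0.004] 0.96 [310. 252.] {}
pen_stand [0.714 0.299 0.002] 0.31 [536. 300.] {}
flat_brush [ 0.406 -0.362  0.126] 0.66 [263. 180.] {}
flat_brush [ 0.657 -0.434 -0.   ] 0.47 [236. 293.] {}
flat_
[... 1344 characters left out ...]
9] 0.61 [205. 266.] {}
ramekin [ 0.564  0.416 -0.001] 0.68 [213. 271.] {}
ramekin [ 0.386 -0.162  0.041] 0.64 [485. 362.] {}
beaker [ 0.465  0.326 -0.002] 0.95 [251. 318.] {}
tin [0.554 0.094 0.052] 0.84 [360. 275.] {}
seam_start [0.448 0.133 0.079] 0.9 [336. 327.] {}
seam_corner [0.654 0.141 0.077] 0.94 [337. 224.] {}
seam_finish [0.66  0.05  0.021] 0.67 [383. 229.] {}
cake_ring_top [ 0.386 -0.16   0.043] 0.72 [484. 363.] {}
spice_jar [ 0.71  -0.143  0.005] 0.88 [472. 211.] {}
water_bottle [ 0.543 -0.253  0.126] 0.69 [541. 279.] {}
water_bottle [ 0.65  -0.431  0.002] 0.62 [604. 240.] {}
spatula [ 0.604 -0.33  -0.002] 0.89 [558. 260.] {}
spatula [ 0.709 -0.144  0.002] 0.51 [473. 211.] {}
1.7
```

View pics/scene0.png

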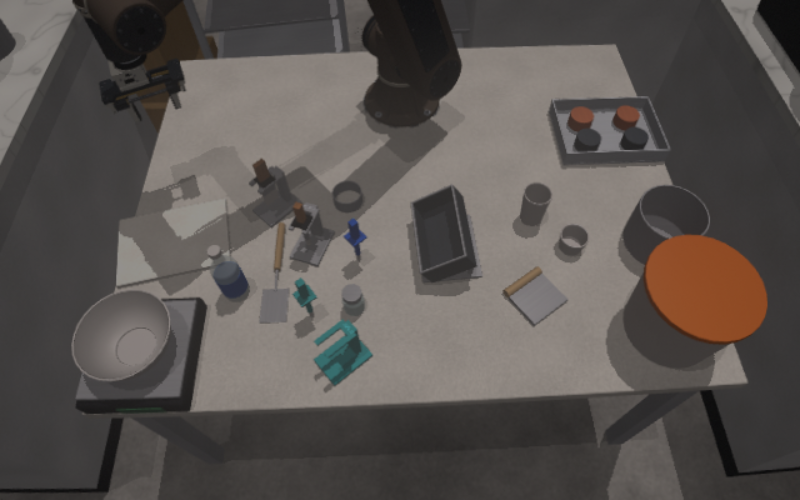

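View pics/top0.png

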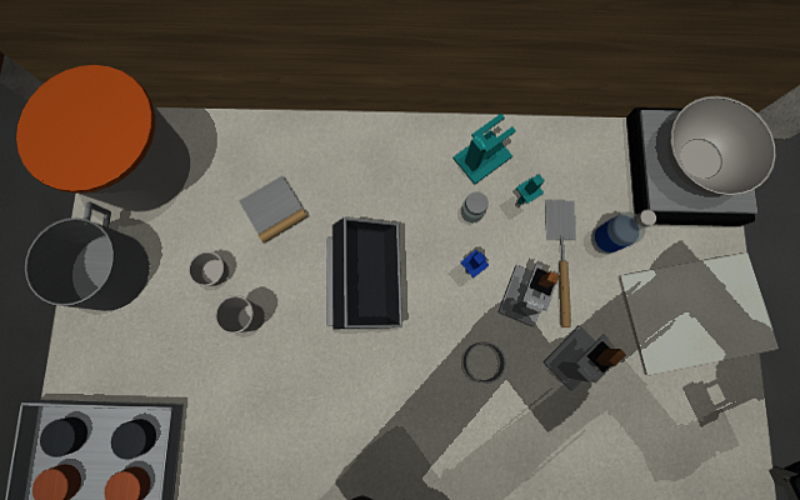

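The scene picture shows four pen-like things. The brown-handled pen with a square handle is at (303,222), the flat brush at (263,180), a blue look-alike at (356,239) and a turquoise one at (302,297). I choose the brown square-handled pen at (303,222), which is (541,279) in top, and check it in a close crop. The tin is at (448,239) and the ramekin at (574,240).

Run:
```python
from h import *
out=[]
for c,w in(("scene",(0.543,-0.256,.08)),("top",(0.543,-0.256,.08))):
    f=cams.grab_frame(c);p=proj(f,w)[0].astype(int)
    k=f["img"][p[1]-38:p[1]+37,p[0]-33:p[0]+32,::-1];k=cv2.convertScaleAbs(k,alpha=1.5)
    print(c,p-[33,38]);out.append(cv2.resize(k,None,fx=6,fy=6,interpolation=cv2.INTER_CUBIC))
    np.save(f"{c}.npy",f,allow_pickle=True)
cv2.imwrite("pics/crop1.png",np.hstack(out))
```

```text
scene [210 148]
top [395 188]
```

View pics/crop1.png

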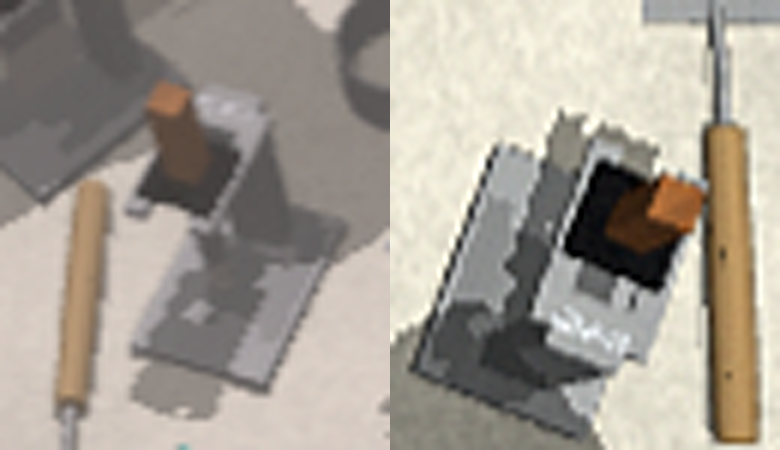

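The crop shows the brown pen with its square handle hanging in its fork (handle top at (165,95) left, (678,200) right). The post is on the robot's side and the fork opens away from the robot. Now I fit the yaws and refine the tin.

```bash
cat >> h.py <<'E'
def back(f,uv,z):
    p=cv2.undistortPoints(np.array(uv,float).reshape(-1,1,2),np.array(f["mtx"]),np.array(f["D"],float)).reshape(-1,2)
    R=np.array(f["R"]);t=np.array(f["t"]);C=-R.T@t
    d=np.c_[p,np.ones(len(p))]@R; return C+d*((z-C[2])/d[:,2])[:,None]
def load(c): return np.load(f"{c}.npy",allow_pickle=True).item()
E
python3 - <<'E'
from h import *
f=load("top"); g=lambda pts,z:back(f,[((x-390)/6+395,y/6+188) for x,y in pts],z)
b=g([(410,372),(500,145),(585,440)],.008);print("base",b.round(4))
for i in(1,2):
    d=b[i]-b[0];print(np.hypot(*d[:2]),np.degrees(np.arctan2(d[1],d[0])))
c=g([(600,160),(563,247),(658,291)],.131);print("collar",c.round(4))
for i,j in((1,0),(1,2)):
    d=c[j]-c[i];print(np.hypot(*d[:2]),np.degrees(np.arctan2(d[1],d[0])))
h=g([(673,172),(648,222),(690,235),(707,188)],.19);print("handletop",h.mean(0))
f=load("scene"); g=lambda pts,z:back(f,[(x/6+210,y/6+148) for x,y in pts],z)
b=g([(135,350),(265,388),(345,228)],.008);print("base",b.round(4))
for i,j in((0,1),(1,2)):
    d=b[j]-b[i];print(np.hypot(*d[:2]),np.degrees(np.arctan2(d[1],d[0])))
h=g([(148,92),(160,113),(188,108),(178,85)],.19);print("handletop",h.mean(0))
E
```

```text
base [[ 0.4881 -0.1951  0.008 ]
 [ 0.5897 -0.2371  0.008 ]
 [ 0.4602 -0.271   0.008 ]]
0.10996760937802219 -22.484131094246752
0.08084502717873518 -110.1668658511913
collar [[ 0.5634 -0.2463  0.131 ]
 [ 0.5289 -0.2308  0.131 ]
 [ 0.5126 -0.2671  0.131 ]]
0.03780530124549224 -24.318718608455075
0.03978301904364225 -114.18661080234232
handletop [ 0.53793061 -0.25774008  0.19      ]
base [[ 0.5675 -0.3029  0.008 ]
 [ 0.5944 -0.2328  0.008 ]
 [ 0.4953 -0.1936  0.008 ]]
0.07507103708903587 69.03914881658726
0.10650788267705276 158.40492280053928
handletop [ 0.54146857 -0.25382446  0.19      ]
```

```bash
python3 -m creep '{"translation":[[0,0,45],[0,0,45],[25,32,10],[25,32,0],[25,32,0],[25,32,0],[25,32,0],[25,32,0]],"spin":[0,0,-0.128,-0.128,-0.128,-0.128,-0.128,-0.128],"gripper":[1,1,1,1,1,1,1,1]}' 20
python3 -m creep '{"translation":[[25,32,0],[25,32,0],[25,32,0],[25,32,0],[25,32,0],[14,17,0],[0,0,0],[0,0,0]],"spin":[0,0,0,0,0,0,0,0],"gripper":[1,1,1,1,1,1,1,1]}'
python3 -c "
from h import *
s=get_state();print(s['eef_pos'],s['ee_rot'],s['q'])
for c in('scene','top'):
    cams.grab_frame(c)
    for l in('pen','pen_stand'):
        for d in nets.pinpoint(c,l)[:4]:print(c,l,np.round(d['centre'],4),round(d['confidence'],2))
"
```

```text
t: 2.6
eef_pos: [0.4035, -0.4325, 0.3063]
ee_rot: [-3.142, 0.001, 2.752]
force: [0.4, -1.2, 0.7]
width: 0.0874
gripper_force: 0.0
t: 3.4
eef_pos: [0.5418, -0.2565, 0.306]
ee_rot: [-3.141, -0.0, 2.759]
force: [-0.7, 0.3, -0.1]
width: 0.0873
gripper_force: 0.0
[ 0.54182395 -0.25651996  0.30597205] [-3.14143335e+00 -2.75059972e-04  2.75864762e+00] [-1.16445366e-01  1.87929682e-01  2.85805075e-03  8.26460552e-05
 -1.38603200e+00 -1.83731117e+00]
scene pen [ 0.5796 -0.128   0.102 ] 0.83
scene pen [ 0.7315 -0.2458  0.1025] 0.78
scene pen [ 0.5395 -0.2522  0.1249] 0.66
scene pen_stand [ 0.5446 -0.2555 -0.0032] 0.93
scene pen_stand [ 0.5625  0.4143 -0.0012] 0.62
top pen [ 5.653e-01  4.167e-01 -4.000e-04] 0.43
```

```bash
python3 -m creep '{"translation":[[0,0,-40],[0,0,-40],[0,0,-35],[0,0,-25],[0,0,-18],[0,0,0],[0,0,0],[0,0,0]],"spin":[0,0,0,0,0,0,0,0],"gripper":[1,1,1,1,1,0,0,0]}' 25
python3 -m creep '{"translation":[[0,0,0],[0,0,0],[0,0,0],[0,0,0]],"spin":[0,0,0,0],"gripper":[0,0,0,0]}' 
python3 -c "
from h import *
f=cams.grab_frame('scene');p=proj(f,(0.54,-0.25,.12))[0].astype(int)
k=cv2.convertScaleAbs(f['img'][p[1]-50:p[1]+50,p[0]-55:p[0]+55,::-1],alpha=1.5)
cv2.imwrite('pics/grasp.png',cv2.resize(k,None,fx=4,fy=4))"
```

```text
t: 4.5
eef_pos: [0.5425, -0.2574, 0.1496]
ee_rot: [3.141, 0.002, 2.757]
force: [-0.4, -0.4, 0.1]
width: 0.0691
gripper_force: 0.0
t: 4.9
eef_pos: [0.5418, -0.2569, 0.1484]
ee_rot: [3.142, 0.0, 2.757]
force: [-0.2, 0.6, -0.2]
width: 0.0372
gripper_force: 0.0
```

View pics/grasp.png

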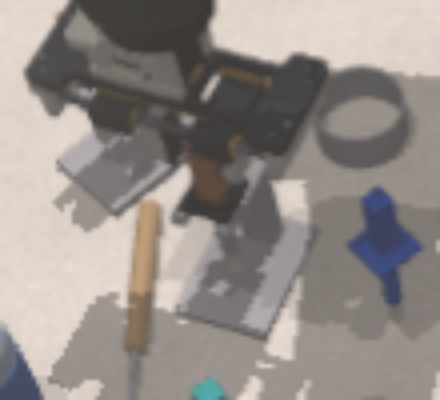

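The fingers straddle the brown handle (215,180 in the crop) and are still closing. I finish the grip and then lift.

```bash
python3 -m creep '{"translation":[[0,0,0],[0,0,0],[0,0,0],[0,0,0],[0,0,15],[0,0,15],[0,0,15],[0,0,0]],"spin":[0,0,0,0,0,0,0,0],"gripper":[0,0,0,0,0,0,0,0]}' 25
```

```text
t: 5.75
eef_pos: [0.5428, -0.2572, 0.195]
ee_rot: [3.141, 0.003, 2.758]
force: [-0.2, -0.1, -0.9]
width: 0.0176
gripper_force: 25.0
```

```bash
for i in 1; do python3 -m creep '{"translation":[[-9.3,3.7,0],[-9.3,3.7,0],[-4.6,1.9,0],[-4.6,1.9,0],[-4.6,1.9,0],[-4.6,1.9,0],[-4.6,1.9,0],[-4.6,1.9,0]],"spin":[0,0,0,0,0,0,0,0],"gripper":[0,0,0,0,0,0,0,0]}' 25; done
python3 -m creep '{"translation":[[-4.6,1.9,0],[-4.6,1.9,0],[-4.6,1.9,0],[-4.6,1.9,0],[-4.6,1.9,0],[-4.6,1.9,0],[0,0,0]],"spin":[0,0,0,0,0,0,0],"gripper":[0,0,0,0,0,0,0]}'
python3 -c "
from h import *
f=cams.grab_frame('scene');p=proj(f,(0.51,-0.24,.12))[0].astype(int)
k=cv2.convertScaleAbs(f['img'][p[1]-50:p[1]+50,p[0]-55:p[0]+55,::-1],alpha=1.5)
cv2.imwrite('pics/piv.png',cv2.resize(k,None,fx=5,fy=5))
s=get_state();print(s['eef_pos'],s['force'],s['moment'])"
```

```text
t: 6.55
eef_pos: [0.4955, -0.238, 0.1932]
ee_rot: [3.141, 0.001, 2.757]
force: [2.4, -0.6, -1.3]
width: 0.018
gripper_force: 25.0
t: 7.25
eef_pos: [0.4672, -0.2265, 0.1934]
ee_rot: [-3.142, -0.0, 2.758]
force: [1.3, -1.0, 1.1]
width: 0.0177
gripper_force: 25.0
[ 0.46740873 -0.22657023  0.19336257] [ 1.46258578 -1.02989904  0.32424278] [-0.21834896 -0.5466756  -0.01725356]
```

View pics/piv.png

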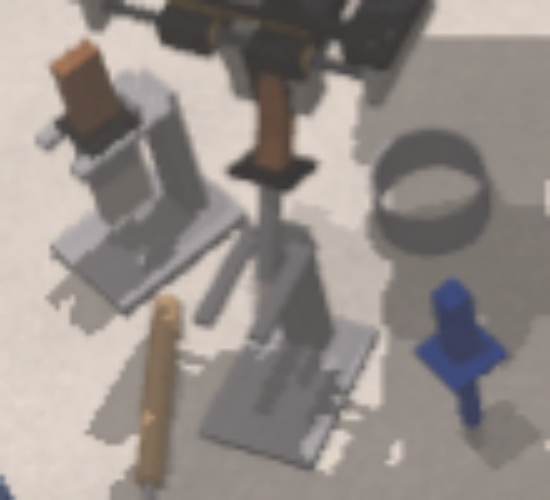

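It works: the pen pivots in the grip, with its shaft leaning over the fork's end (265,220) and the collar at (272,172). A little more, then lift and measure the tilt.

```bash
python3 -m creep '{"translation":[[-4.6,1.9,0],[-4.6,1.9,0],[-4.6,1.9,0],[-4.6,1.9,0],[0,0,0],[0,0,25],[0,0,45],[0,0,45]],"spin":[0,0,0,0,0,0,0,0],"gripper":[0,0,0,0,0,0,0,0]}' 25
python3 -m creep '{"translation":[[20,40,0],[20,40,0],[20,40,0],[20,40,0],[0,0,0],[0,0,0]],"spin":[0.14,0.14,0.14,0.14,0,0],"gripper":[0,0,0,0,0,0]}' 60
python3 - <<'E'
from h import *
s=get_state();P=s['eef_pos'];yaw=s['ee_rot'][2];print(P,yaw)
out=[]
for c in('scene','top'):
    f=cams.grab_frame(c)
    for l in('pen','pen_nose'):
        for d in nets.pinpoint(c,l)[:5]:print(c,l,np.round(d['centre'],4),round(d['confidence'],2))
    G=P+[0,0,.019];p=proj(f,G-[0,0,.06])[0].astype(int)
    k=cv2.convertScaleAbs(f['img'][p[1]-50:p[1]+50,p[0]-50:p[0]+50,::-1],alpha=1.6)
    k=cv2.resize(k,None,fx=4,fy=4)
    for th,col in((30,(0,0,255)),(40,(0,255,0)),(50,(255,0,0))):
        th=np.radians(th);d=np.array([np.cos(yaw)*np.sin(th),np.sin(yaw)*np.sin(th),np.cos(th)])
        q=proj(f,G-.137*d)[0]-p+50
        cv2.circle(k,tuple((q*4).astype(int)),3,col,-1)
    out.append(k)
cv2.imwrite('pics/tilt.png',np.hstack(out))
E
```

```text
t: 8.1
eef_pos: [0.4476, -0.2187, 0.3083]
ee_rot: [-3.141, -0.005, 2.757]
force: [1.0, -0.5, -1.2]
width: 0.0178
gripper_force: 25.0
t: 8.7
eef_pos: [0.5287, -0.0582, 0.307]
ee_rot: [3.141, -0.003, -2.964]
force: [0.3, -0.4, -1.2]
width: 0.0174
gripper_force: 60.0
[ 0.52871774 -0.05817506  0.30699383] -2.964454825948523
scene pen [ 0.5606 -0.051   0.2943] 0.93
scene pen [ 0.5814 -0.1263  0.1025] 0.76
scene pen [ 0.7302 -0.2462  0.1038] 0.74
scene pen [0.6543 0.053  0.0222] 0.32
scene pen [0.447  0.1393 0.0754] 0.26
scene pen_nose [ 0.6146 -0.0438  0.216 ] 0.59
```

View pics/tilt.png

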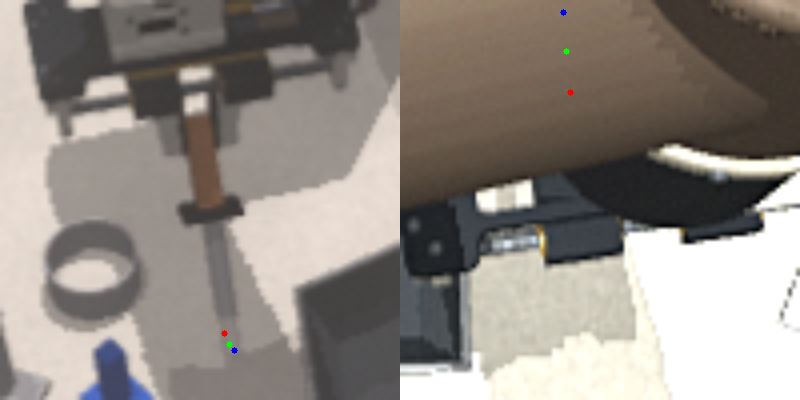

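The tilted pen shows in the left half: collar at (210,210), nose near (228,345), seen nearly end-on, so I should measure side-on. By the nets, the tilt is about 37°. I spin the lean to the side while carrying it to above the ramekin, then measure there.

```bash
python3 -m creep '{"translation":[[4.7,29,0],[4.7,29,0],[4.7,29,0],[4.7,29,0],[4.7,29,0],[4.7,29,0],[4.7,29,0]],"spin":[0.131,0.131,0.131,0.131,0.131,0.131,0.131],"gripper":[0,0,0,0,0,0,0]}' 60
python3 -m creep '{"translation":[[4.7,29,0],[4.7,29,0],[4.7,29,0],[4.7,29,0],[4.7,29,0],[4.7,29,0],[4.7,29,0],[0,0,0]],"spin":[0.131,0.131,0.131,0.131,0.131,0.131,0.131,0],"gripper":[0,0,0,0,0,0,0,0]}' 60
cat > meas.py <<'E'
from h import *
s=get_state();P=s['eef_pos'];yaw=s['ee_rot'][2];G=P+[0,0,.019];print(P.round(4),yaw)
u=np.array([np.cos(yaw),np.sin(yaw)]);v=np.array([-u[1],u[0]])
for k in range(4):
  for c in('scene','top'):
    f=cams.grab_frame(c)
    for l in('pen','pen_nose'):
        for d in nets.pinpoint(c,l)[:5]:
            r=np.array(d['centre'])-G
            if np.linalg.norm(r)<.2: print(c,l,np.round(d['centre'],4),round(d['confidence'],2),"lean",(r[:2]@u).round(4),"side",(r[:2]@v).round(4),"dz",r[2].round(4),"tilt",np.degrees(np.arctan2(-r[:2]@u,-r[2])).round(1))
E
python3 meas.py
python3 - <<'E'
from h import *
s=get_state();P=s['eef_pos'];yaw=s['ee_rot'][2];G=P+[0,0,.019]
f=cams.grab_frame('scene')
p=proj(f,G-[0,0,.06])[0].astype(int)
k=cv2.convertScaleAbs(f['img'][p[1]-50:p[1]+50,p[0]-50:p[0]+50,::-1],alpha=1.6)
k=cv2.resize(k,None,fx=5,fy=5)
for th,col in((32,(0,0,255)),(37,(0,255,0)),(42,(255,0,0))):
    th=np.radians(th);d=np.array([np.cos(yaw)*np.sin(th),np.sin(yaw)*np.sin(th),np.cos(th)])
    for L in(.042,.137):
        q=proj(f,G-L*d)[0]-p+50
        cv2.circle(k,tuple((q*5).astype(int)),2,col,-1)
cv2.imwrite('pics/tilt2.png',k)
E
```

```text
t: 9.7
eef_pos: [0.5625, 0.1443, 0.3083]
ee_rot: [-3.141, 0.0, -2.045]
force: [0.6, -0.2, -0.9]
width: 0.0176
gripper_force: 60.0
t: 10.5
eef_pos: [0.5956, 0.3491, 0.3065]
ee_rot: [3.14, -0.0, -1.127]
force: [0.5, -0.0, -1.8]
width: 0.0171
gripper_force: 60.0
[0.5956 0.3491 0.3065] -1.1270011359589915
scene pen [0.5792 0.3797 0.2974] 0.7 lean -0.0346 side -0.0017 dz -0.0281 tilt 50.9
scene pen [0.5811 0.3815 0.2968] 0.7 lean -0.0354 side 0.0008 dz -0.0287 tilt 51.0
scene pen_nose [0.5791 0.3767 0.2965] 0.61 lean -0.032 side -0.003 dz -0.029 tilt 47.8
scene pen [0.5809 0.38   0.2962] 0.6 lean -0.0342 side 0.0 dz -0.0293 tilt 49.4
```

View pics/tilt2.png

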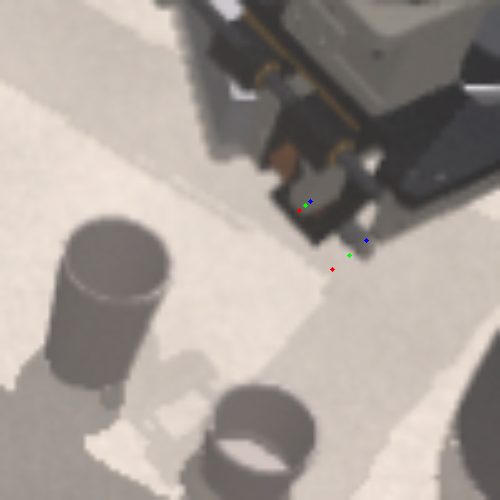

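The pen leans clearly: collar at about (315,205), nose tip at about (366,248), beside the 37–42° model dots, so roughly 40°. The ramekin is at (265,430) and the beaker at (110,300), both clear of it. Dip now.

```bash
python3 -m creep '{"translation":[[3,-7,-40],[0,0,-45],[0,0,-45],[0,0,-25],[0,0,-20],[0,0,-15],[0,0,-12],[0,0,0]],"spin":[0,0,0,0,0,0,0,0],"gripper":[0,0,0,0,0,0,0,0]}' 60
python3 - <<'E'
from h import *
s=get_state();P=s['eef_pos'];yaw=s['ee_rot'][2];G=P+[0,0,.019]
f=cams.grab_frame('scene')
p=proj(f,G-[0,0,.06])[0].astype(int)
k=cv2.convertScaleAbs(f['img'][p[1]-50:p[1]+50,p[0]-50:p[0]+50,::-1],alpha=1.6)
cv2.imwrite('pics/dip.png',cv2.resize(k,None,fx=5,fy=5,interpolation=cv2.INTER_CUBIC))
print([d for d in nets.pinpoint('scene','ramekin_rim')][:2])
E
```

```text
t: 12.55
eef_pos: [0.5977, 0.3394, 0.1045]
ee_rot: [3.139, -0.0, -1.132]
force: [-0.4, -0.8, -1.2]
width: 0.0174
gripper_force: 60.0
[{'centre': [0.5602, 0.414, 0.0486], 'confidence': 0.65}]
```

View pics/dip.png

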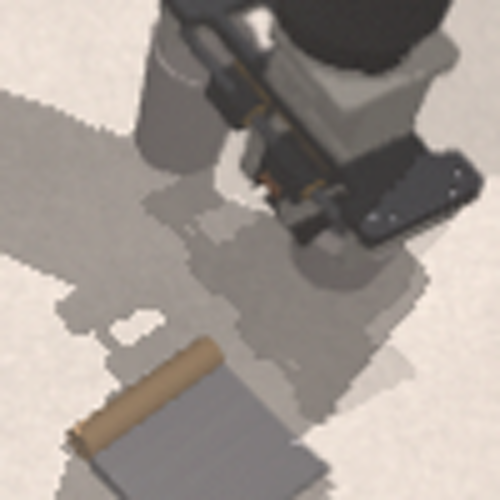

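The pen's nose is down inside the ramekin (345,250), with no contact force. I raise it, carry it over the tin and measure it side-on.

```bash
python3 -m creep '{"translation":[[0,0,25],[0,0,40],[0,0,45],[0,0,45],[0,0,20],[-10,-38,0],[-10,-38,0],[-10,-38,0]],"spin":[0,0,0,0,0,-0.09,-0.09,-0.09],"gripper":[0,0,0,0,0,0,0,0]}' 60
python3 -m creep '{"translation":[[-10,-38,0],[-10,-38,0],[-10,-38,0],[-10,-38,0],[-10,-24,0],[0,0,0],[0,0,0]],"spin":[-0.03,0,0,0,0,0,0],"gripper":[0,0,0,0,0,0,0]}' 60
python3 meas.py
python3 - <<'E'
from h import *
s=get_state();P=s['eef_pos'];yaw=s['ee_rot'][2];G=P+[0,0,.019]
f=cams.grab_frame('scene');np.save('scene.npy',f,allow_pickle=True)
p=proj(f,G-[0,0,.06])[0].astype(int)-[40,40]
k=cv2.convertScaleAbs(f['img'][p[1]:p[1]+75,p[0]:p[0]+100,::-1],alpha=1.8)
k=cv2.resize(k,None,fx=8,fy=8,interpolation=cv2.INTER_CUBIC)
for th,col in((35,(0,0,255)),(40,(0,255,0)),(45,(255,0,0))):
    th=np.radians(th);d=np.array([np.cos(yaw)*np.sin(th),np.sin(yaw)*np.sin(th),np.cos(th)])
    for L in(.042,.137):
        q=proj(f,G-L*d)[0]-p
        cv2.circle(k,tuple((q*8+4).astype(int)),2,col,-1)
print(p)
cv2.imwrite('pics/side.png',k)
E
```

```text
t: 13.45
eef_pos: [0.5681, 0.225, 0.2828]
ee_rot: [-3.139, 0.001, -1.405]
force: [0.1, -0.3, -0.8]
width: 0.0174
gripper_force: 60.0
t: 14.15
eef_pos: [0.5187, 0.0495, 0.2828]
ee_rot: [-3.138, 0.001, -1.433]
force: [0.3, -0.2, -0.3]
width: 0.0179
gripper_force: 60.0
[0.5187 0.0495 0.2828] -1.432931785444907
scene pen [0.5121 0.0851 0.2699] 0.7 lean -0.0361 side -0.0016 dz -0.0319 tilt 48.5
scene pen_nose [0.5024 0.1387 0.1926] 0.46 lean -0.0906 side -0.0039 dz -0.1092 tilt 39.7
top pen [0.5155 0.0885 0.2689] 0.43 lean -0.039 side 0.0022 dz -0.0329 tilt 49.9
top pen_nose [0.5067 0.1388 0.1955] 0.47 lean -0.0901 side 0.0004 dz -0.1063 tilt 40.3
scene pen [0.5113 0.0873 0.2682] 0.52 lean -0.0384 side -0.0021 dz -0.0336 tilt 48.8
scene pen_nose [0.5022 0.1408 0.1893] 0.61 lean -0.0927 side -0.0038 dz -0.1125 tilt 39.5
top pen_nose [0.5063 0.1357 0.1941] 0.5 lean -0.087 side -0.0004 dz -0.1077 tilt 38.9
scene pen [0.5156 0.0878 0.2684] 0.67 lean -0.0383 side 0.0022 dz -0.0334 tilt 48.9
scene pen_nose [0.5025 0.1386 0.1919] 0.51 lean -0.0904 side -0.0038 dz -0.1099 tilt 39.4
top pen_nose [0.5047 0.1389 0.1941] 0.43 lean -0.0904 side -0.0015 dz -0.1077 tilt 40.0
scene pen [0.5154 0.0844 0.269 ] 0.67 lean -0.035 side 0.0016 dz -0.0328 tilt 46.8
scene pen_nose [0.5034 0.1425 0.1912] 0.37 lean -0.0942 side -0.0023 dz -0.1106 tilt 40.4
top pen_nose [0.5033 0.1359 0.1948] 0.5 lean -0.0877 side -0.0033 dz -0.107 tilt 39.3
[304 102]
```

View pics/side.png

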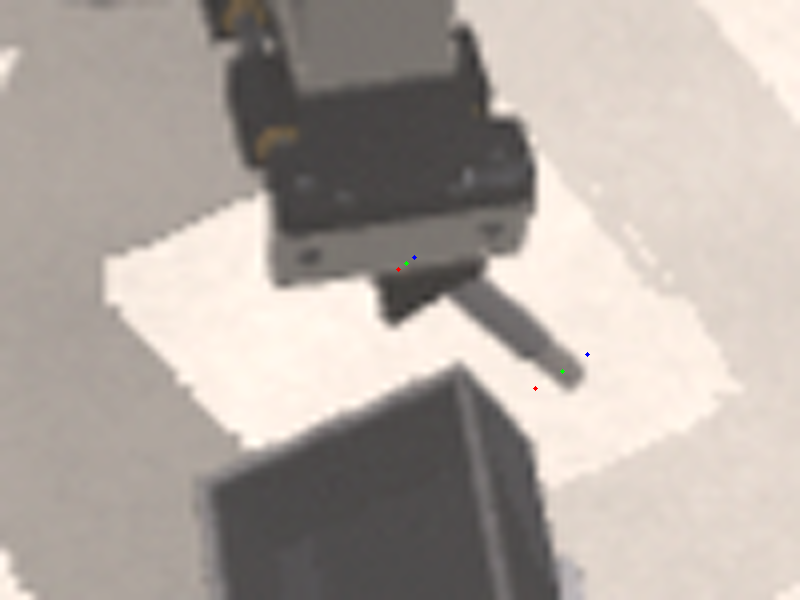

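The side view shows the nose at (570,378) and the collar at (430,290), with no damage to the setup. The nets agree on the nose at lean −90, dz −109 mm from the grasp point, and on an axis tilt of about 35°. Now a rigid fit of the tin from repeated detections.

Run:
```python
from h import *
from scipy.optimize import least_squares
from scipy.spatial.transform import Rotation as Ro
L={"seam_start":(.056,.101,.004),"seam_corner":(.056,-.101,.004),"seam_finish":(-.056,-.101,.004),"tin":(0,0,0)}
obs=[("seam_start",(.447,.138,.075)),("seam_start",(.448,.133,.079)),("seam_corner",(.651,.146,.078)),("seam_corner",(.654,.141,.077)),("seam_finish",(.656,.051,.020)),("seam_finish",(.660,.050,.021)),("tin",(.553,.098,.041)),("tin",(.554,.094,.052))]
for k in range(4):
  for c in("scene","top"):
    f=cams.grab_frame(c)
    for l in L:
      for d in nets.pinpoint(c,l):
        if np.linalg.norm(np.array(d["centre"])-[o[1] for o in obs if o[0]==l][0])<.02: obs.append((l,d["centre"])); break
for l in L:
    a=np.array([o[1] for o in obs if o[0]==l]);print(l,len(a),a.mean(0).round(4),a.std(0).round(4))
A=np.array([L[o[0]] for o in obs]);B=np.array([o[1] for o in obs])
R=lambda b,t=30:Ro.from_euler("zy",[90+b,-t],degrees=True)
fun=lambda p:((R(p[0],p[4]).apply(A)+p[1:4]-B)/.004).ravel().tolist()+[(p[4]-30)/.7]
r=least_squares(fun,[0,.55,.09,.04,30],loss="soft_l1");print(r.x.round(4))
np.save("tin.npy",r.x)
for l in L:print(l,(R(r.x[0],r.x[4]).apply(L[l])+r.x[1:4]).round(4))
# edge check
f=cams.grab_frame("scene")
```

```text
seam_start 10 [0.448  0.1354 0.0772] [0.0013 0.0027 0.0017]
seam_corner 6 [0.6501 0.1443 0.0789] [0.0023 0.0016 0.0011]
seam_finish 6 [0.6568 0.0517 0.0209] [0.0025 0.0014 0.0007]
tin 6 [0.553  0.097  0.0421] [0.0011 0.0015 0.0047]
[  6.5311   0.5529   0.0926   0.0497 -11.686 ]
seam_start [0.4492 0.1367 0.0752]
seam_corner [0.6457 0.1597 0.0346]
seam_finish [0.6582 0.0484 0.032 ]
tin [0.5529 0.0926 0.0497]
```

```bash
cat > plan.py <<'E'
from h import *
from scipy.optimize import least_squares
from scipy.spatial.transform import Rotation as Ro
L=np.array([(.056,.101,.004),(.056,-.101,.004),(-.056,-.101,.004),(0,0,0)])
B=np.array([(.448,.1354,.0772),(.6501,.1443,.0789),(.6568,.0517,.0209),(.553,.097,.0421)]);W=np.array([1,1,1,.6])
R=lambda b,t=30:Ro.from_euler("ZY",[90+b,-t],degrees=True)
p=least_squares(lambda p:((R(p[0],p[4]).apply(L)+p[1:4]-B)/.0015*W[:,None]).ravel().tolist()+[(p[4]-30)/.3],[0,.55,.09,.04,30]).x
RT=R(p[0],p[4]);O=p[1:4]
NOSE=np.array([-.0904,-.002,-.1088]);TH=np.radians(35.3)
def off(yaw):
    u=np.array([np.cos(yaw),np.sin(yaw),0]);v=np.array([-u[1],u[0],0])
    return NOSE[0]*u+NOSE[1]*v+[0,0,NOSE[2]+.019], np.sin(TH)*u+[0,0,np.cos(TH)]
def tcp(loc,yawdeg,c=.004):
    o,a=off(np.radians(yawdeg)); return RT.apply(loc)+O-o-c*a
def nose_local(P,yaw): # nominal (uncompressed) nose in tin frame, and pen axis in tin frame
    o,a=off(yaw); return RT.inv().apply(P+o-O), RT.inv().apply(a)
if __name__=="__main__":
    print("tin",p.round(4),(RT.apply(L)+O-B).round(4).tolist())
    s=get_state();P=s["eef_pos"];print("now",P.round(4),s["ee_rot"][2],s["t"]);n,a=nose_local(P,s["ee_rot"][2]);print("nose_local mm",(n*1e3).round(1),"axis",a.round(3))
    for nm,loc,y,c in [("above",(.028,.080,.075),-79,0),("in",(.028,.080,.010),-79,0),("press",(.028,.086,.010),-79,.004),("start",(.050,.092,.010),-79,.004),("mid",(.050,0,.010),-90,.004),("corner",(.050,-.092,.010),-100,.004),("s2",(.02,-.094,.010),-115,.004),("s3",(-.02,-.094,.010),-130,.004),("finish",(-.049,-.094,.010),-143,.004)]:
        t=tcp(loc,y,c);ax=RT.inv().apply(off(np.radians(y))[1]);k=(.060-loc[2])/ax[2]
        print(nm,y,t.round(4),"axis at rim (mm)",((np.array(loc)+k*ax)*1e3).round(1))
E
python3 plan.py
```

```text
tin [ 3.2578  0.5522  0.0947  0.0457 30.1333] [[0.0008, -0.0001, 0.0001], [0.0003, 0.0025, -0.0016], [-0.0008, -0.0016, 0.0002], [-0.0008, -0.0023, 0.0036]]
now [0.5183 0.0499 0.2811] -1.431817163847588 17.45
nose_local mm [113.8  45.8 102.2] axis [-0.088 -0.047  0.995]
above -79 [ 0.4924 -0.0116  0.2145] axis at rim (mm) [29.3 81.2 60. ]
in -79 [0.4905 0.021  0.1582] axis at rim (mm) [23.7 76.1 60. ]
press -79 [0.4841 0.0229 0.155 ] axis at rim (mm) [23.7 82.1 60. ]
start -79 [0.477  0.0416 0.166 ] axis at rim (mm) [45.7 88.1 60. ]
mid -90 [0.5521 0.0448 0.166 ] axis at rim (mm) [45.5  1.6 60. ]
corner -100 [0.6286 0.051  0.166 ] axis at rim (mm) [ 46.1 -85.3  60. ]
s2 -115 [0.61   0.0316 0.151 ] axis at rim (mm) [ 18.4 -79.8  60. ]
s3 -130 [0.5923 0.009  0.1309] axis at rim (mm) [-17.5 -72.4  60. ]
finish -143 [ 0.5796 -0.0019  0.1163] axis at rim (mm) [-41.4 -66.3  60. ]
```

```bash
python3 -m creep '{"translation":[[-13,-31,0],[-13,-31,0],[0,0,-35],[0,0,-31],[0,0,0]],"spin":[0.053,0,0,0,0],"gripper":[0,0,0,0,0]}' 60
python3 -m creep '{"translation":[[0,8,-14],[0,8,-14],[0,6,-10],[-1,5,-8],[-1,3,-5],[0,0,0],[0,0,0]],"spin":[0,0,0,0,0,0,0],"gripper":[0,0,0,0,0,0,0]}' 60
python3 plan.py | sed -n 2,3p
```

```text
t: 17.95
eef_pos: [0.4895, -0.0128, 0.2115]
ee_rot: [3.135, 0.0, -1.38]
force: [-1.7, 0.2, -1.5]
width: 0.0176
gripper_force: 60.0
t: 18.65
eef_pos: [0.4906, 0.018, 0.1646]
ee_rot: [-3.141, -0.0, -1.378]
force: [1.2, 0.7, -1.1]
width: 0.0175
gripper_force: 60.0
now [0.4906 0.018  0.1646] -1.3784202298243384 18.65
nose_local mm [28.6 80.1 17. ] axis [-0.085 -0.078  0.993]
```

```bash
for i in 1; do python3 -m creep '{"translation":[[-4,1,-2],[-4,1,-2],[-4,1,-2],[-1,1,-1],[0,0.5,-1],[0,0.5,-1],[0,0,0],[0,0,0]],"spin":[0,0,0,0,0,0,0,0],"gripper":[0,0,0,0,0,0,0,0]}' 60; done
python3 -m creep '{"translation":[[0,0,0],[0,2.6,1.5],[0,2.6,1.5],[0,2.6,1.5],[0,2.6,1.5],[0,0,0]],"spin":[0,0,0,0,0,0],"gripper":[0,0,0,0,0,0]}' 60
python3 plan.py | sed -n 2,3p
python3 -c "
from h import *
F=[]
for i in range(4):
  cams.grab_frame('scene');F.append(get_state()['force'])
print(np.mean(F,0))"
```

```text
t: 19.45
eef_pos: [0.4773, 0.0229, 0.155]
ee_rot: [3.141, -0.0, -1.379]
force: [-0.0, -0.8, -0.0]
width: 0.0172
gripper_force: 60.0
t: 20.05
eef_pos: [0.4776, 0.0338, 0.1614]
ee_rot: [-3.141, 0.0, -1.378]
force: [0.0, 0.6, -0.2]
width: 0.0174
gripper_force: 60.0
now [0.4776 0.0338 0.1614] -1.3783850274999578 20.05
nose_local mm [41.3 92.2  5.9] axis [-0.085 -0.078  0.993]
[ 0.00261687 -0.30673348  0.22303021]
```

```bash
cat > fm.py <<'E'
from h import *
import sys
F=[]
for i in range(int(sys.argv[1]) if len(sys.argv)>1 else 4):
  cams.grab_frame('scene');s=get_state();F.append(np.r_[s['force'],s['moment']])
print("F",np.mean(F,0).round(2))
E
python3 -m creep '{"translation":[[0,1.8,1],[0,1.8,1],[0,1.8,1],[0,0,0]],"spin":[0,0,0,0],"gripper":[0,0,0,0]}' 60 | grep eef; python3 fm.py
python3 -m creep '{"translation":[[0,1.3,0.75],[0,0,0]],"spin":[0,0],"gripper":[0,0]}' 60| grep eef; python3 fm.py
python3 -m creep '{"translation":[[0,1.3,0.75],[0,0,0]],"spin":[0,0],"gripper":[0,0]}' 60| grep eef; python3 fm.py
python3 plan.py | sed -n 2,3p
```

```text
eef_pos: [0.4773, 0.0389, 0.1642]
F [ 0.2  -0.74 -0.35 -0.24  0.17  0.02]
eef_pos: [0.4774, 0.0401, 0.1649]
F [ 0.06 -1.1  -0.45 -0.38  0.17  0.03]
eef_pos: [0.4774, 0.0414, 0.1656]
F [ 0.17 -0.85 -0.09 -0.37  0.18  0.01]
now [0.4773 0.0413 0.1656] -1.3787503697991887 21.65
nose_local mm [49.9 92.   5.8] axis [-0.085 -0.078  0.993]
```

```bash
for k in 1; do python3 -m creep '{"translation":[[0,1.3,0.75],[0,0,0]],"spin":[0,0],"gripper":[0,0]}' 60| grep eef; python3 fm.py 5
python3 -m creep '{"translation":[[0,1.3,0.75],[0,0,0]],"spin":[0,0],"gripper":[0,0]}' 60| grep eef; python3 fm.py 5; done
python3 - <<'E'
from plan import *
s=get_state()
for k in range(3):
  for c in("scene","top"):
    f=cams.grab_frame(c)
    for l in("pen","pen_nose"):
      for d in nets.pinpoint(c,l)[:4]:
        x=RT.inv().apply(np.array(d["centre"])-O)*1e3
        if abs(x[0])<130 and abs(x[1])<130 and d["confidence"]>.2: print(c,l,x.round(1),round(d["confidence"],2))
print(get_state()["t"])
E
```

```text
eef_pos: [0.4772, 0.0424, 0.1663]
F [-0.12 -1.65 -1.64 -1.08  0.04  0.01]
eef_pos: [0.4771, 0.0436, 0.167]
F [-0.14 -3.37 -2.06 -1.92  0.06  0.04]
scene pen [44.1 84.3 97. ] 0.48
scene pen [44.1 83.4 98.7] 0.45
scene pen [43.6 82.9 99.3] 0.58
23.45
```

Contact with the wall is felt at a nominal x of about 50.6 mm (ball expected at 50), so the vision fit is good. I back off to a light touch, tuck into the start corner, then wipe.

```bash
cat > nxt.py <<'E'
from plan import *
import sys
x,y0,y1,n,a0,a1=map(float,sys.argv[1:7]) ; c=float(sys.argv[7]) if len(sys.argv)>7 else .004
s=get_state();P=s["eef_pos"];prev=P;py=np.degrees(s["ee_rot"][2])
for k in range(int(n)+1):
    f=k/n; a=a0+(a1-a0)*f; t=tcp((x/1e3,(y0+(y1-y0)*f)/1e3,.010),a,c)
    print("y",round(y0+(y1-y0)*f,1),"delta mm",((t-prev)*1e3).round(1),"per row/8",((t-prev)*125).round(2),"spin/8",round(np.radians(a-py)/8,4));prev=t;py=a
E
python3 nxt.py 50.8 93.5 -93 7 -79 -100
```

```text
y 93.5 delta mm [-1.8 -1.7 -0.6] per row/8 [-0.23 -0.21 -0.08] spin/8 -0.0
y 66.9 delta mm [22.1  0.6  0. ] per row/8 [2.76 0.08 0.  ] spin/8 -0.0065
y 40.2 delta mm [22.   0.9  0. ] per row/8 [2.75 0.11 0.  ] spin/8 -0.0065
y 13.6 delta mm [22.   1.1  0. ] per row/8 [2.75 0.14 0.  ] spin/8 -0.0065
y -13.1 delta mm [22.   1.4  0. ] per row/8 [2.75 0.17 0.  ] spin/8 -0.0065
y -39.7 delta mm [22.   1.6  0. ] per row/8 [2.75 0.2  0.  ] spin/8 -0.0065
y -66.4 delta mm [22.   1.9  0. ] per row/8 [2.75 0.23 0.  ] spin/8 -0.0065
y -93.0 delta mm [22.   2.1  0. ] per row/8 [2.75 0.26 0.  ] spin/8 -0.0065
```

```bash
python3 -m creep '{"translation":[[-0.9,-0.8,-0.4],[-0.9,-0.7,-0.4],[0,0,0]],"spin":[0,0,0],"gripper":[0,0,0]}' 60 | grep eef; python3 fm.py 4
python3 -m creep '{"translation":[[2.75,0.1,0],[2.75,0.1,0],[2.75,0.1,0],[2.75,0.1,0],[2.75,0.1,0],[2.75,0.1,0],[2.75,0.1,0],[2.75,0.1,0]],"spin":[-0.0065,-0.0065,-0.0065,-0.0065,-0.0065,-0.0065,-0.0065,-0.0065],"gripper":[0,0,0,0,0,0,0,0]}' 60 | egrep 'eef|force'; python3 fm.py 5; python3 plan.py | sed -n 2,3p
```

```text
eef_pos: [0.4762, 0.0428, 0.1667]
F [ 1.83 -2.3  -1.94 -1.32 -0.81 -0.14]
eef_pos: [0.4977, 0.0432, 0.1662]
force: [-1.6, -2.6, -0.6]
gripper_force: 60.0
F [-0.32 -2.   -1.39 -1.19  0.22  0.04]
now [0.498  0.0433 0.1665] -1.4308209839780401 25.0
nose_local mm [51.6 66.6  5.8] axis [-0.088 -0.048  0.995]
```

```bash
python3 -m creep '{"translation":[[2.75,-0.1,-0.1],[2.75,0,-0.1],[2.75,0.1,0],[2.75,0.1,0],[2.75,0.1,0],[2.75,0.1,0],[2.75,0.1,0],[2.75,0.1,0]],"spin":[-0.0065,-0.0065,-0.0065,-0.0065,-0.0065,-0.0065,-0.0065,-0.0065],"gripper":[0,0,0,0,0,0,0,0]}' 60 | egrep 'eef|force'; python3 fm.py 4; python3 plan.py | sed -n 2,3p
python3 -m creep '{"translation":[[2.75,0.1,0],[2.75,0.1,0],[2.75,0.1,0],[2.75,0.1,0],[2.75,0.1,0],[2.75,0.1,0],[2.75,0.2,0],[2.75,0.2,0]],"spin":[-0.0065,-0.0065,-0.0065,-0.0065,-0.0065,-0.0065,-0.0065,-0.0065],"gripper":[0,0,0,0,0,0,0,0]}' 60 | egrep 'eef|force'; python3 fm.py 4; python3 plan.py | sed -n 2,3p
```

```text
eef_pos: [0.5198, 0.0437, 0.1661]
force: [-1.5, -1.4, -0.6]
gripper_force: 60.0
F [ 0.08 -1.75 -1.29 -0.88  0.13  0.04]
now [0.52   0.0438 0.1662] -1.482874401625746 26.0
nose_local mm [51.2 39.9  5.8] axis [-0.09  -0.018  0.996]
eef_pos: [0.5418, 0.0447, 0.166]
force: [-1.8, -1.1, -1.4]
gripper_force: 60.0
F [-0.08 -1.1  -0.94 -0.7   0.07  0.01]
now [0.542  0.0448 0.1662] -1.5348189957183536 27.0
nose_local mm [51.  13.2  5.8] axis [-0.09   0.012  0.996]
```

```bash
python3 -m creep '{"translation":[[2.75,0.2,0],[2.75,0.2,0],[2.75,0.2,0],[2.75,0.2,0],[2.75,0.2,0],[2.75,0.2,0],[2.75,0.2,0],[2.75,0.2,0]],"spin":[-0.0065,-0.0065,-0.0065,-0.0065,-0.0065,-0.0065,-0.0065,-0.0065],"gripper":[0,0,0,0,0,0,0,0]}' 60 | egrep 'eef|force'; python3 fm.py 4; python3 plan.py | sed -n 2,3p
python3 -m creep '{"translation":[[2.75,0.2,0],[2.75,0.2,0],[2.75,0.2,0],[2.75,0.2,0],[2.75,0.2,0],[2.75,0.2,0],[2.75,0.2,0],[2.75,0.2,0]],"spin":[-0.0065,-0.0065,-0.0065,-0.0065,-0.0065,-0.0065,-0.0065,-0.0065],"gripper":[0,0,0,0,0,0,0,0]}' 60 | egrep 'eef|force'; python3 fm.py 4; python3 plan.py | sed -n 2,3p
```

```text
eef_pos: [0.5637, 0.0463, 0.166]
force: [-0.8, -1.6, -1.4]
gripper_force: 60.0
F [ 0.1  -1.98 -0.55 -0.72  0.1   0.01]
now [0.5639 0.0464 0.1662] -1.5868648564667116 28.0
nose_local mm [ 51.2 -13.5   5.7] axis [-0.089  0.042  0.995]
eef_pos: [0.5858, 0.048, 0.166]
force: [-1.0, -1.0, -1.1]
gripper_force: 60.0
F [ 0.23 -1.4  -0.88 -0.65  0.04 -0.03]
now [0.586  0.048  0.1662] -1.638819670377814 29.0
nose_local mm [ 51.2 -40.3   5.8] axis [-0.086  0.072  0.994]
```

```bash
python3 -m creep '{"translation":[[2.75,0.2,0],[2.75,0.2,0],[2.75,0.2,0],[2.75,0.2,0],[2.75,0.2,0],[2.75,0.2,0],[2.75,0.2,0],[2.75,0.2,0]],"spin":[-0.0065,-0.0065,-0.0065,-0.0065,-0.0065,-0.0065,-0.0065,-0.0065],"gripper":[0,0,0,0,0,0,0,0]}' 60 | egrep 'eef|force'; python3 fm.py 4; python3 plan.py | sed -n 2,3p
python3 -m creep '{"translation":[[2.75,0.25,0],[2.75,0.25,0],[2.75,0.25,0],[2.75,0.25,0],[2.75,0.25,0],[2.75,0.25,0],[2.75,0.25,0],[1.5,0.25,0]],"spin":[-0.0065,-0.0065,-0.0065,-0.0065,-0.0065,-0.0065,-0.0065,-0.0065],"gripper":[0,0,0,0,0,0,0,0]}' 60 | egrep 'eef|force'; python3 fm.py 4; python3 plan.py | sed -n 2,3p
```

```text
eef_pos: [0.6078, 0.0496, 0.166]
force: [-0.1, -0.7, -1.3]
gripper_force: 60.0
F [ 0.06 -1.41 -0.34 -0.5  -0.01 -0.01]
now [0.608  0.0496 0.1662] -1.6908078263785589 30.0
nose_local mm [ 51.  -67.    5.9] axis [-0.082  0.102  0.991]
eef_pos: [0.6286, 0.0515, 0.166]
force: [-0.7, -1.2, -1.2]
gripper_force: 60.0
F [-0.12 -0.82 -0.65 -0.37  0.07  0.02]
now [0.6285 0.0516 0.1661] -1.742816129366895 31.0
nose_local mm [ 50.9 -92.3   5.9] axis [-0.077  0.131  0.988]
```

```bash
python3 -m creep '{"translation":[[1.2,0.2,0.05],[0,0,0]],"spin":[0,0],"gripper":[0,0]}' 60| grep eef; python3 fm.py 4
python3 -m creep '{"translation":[[1.2,0.2,0.05],[0,0,0]],"spin":[0,0],"gripper":[0,0]}' 60| grep eef; python3 fm.py 4; python3 plan.py | sed -n 2,3p
```

```text
eef_pos: [0.6294, 0.0517, 0.1661]
F [-0.36 -1.09 -0.88 -0.38  0.26  0.04]
eef_pos: [0.6307, 0.0519, 0.1661]
F [-0.6  -0.98 -0.84 -0.44  0.31  0.03]
now [0.6307 0.0519 0.1661] -1.7428289029335868 31.8
nose_local mm [ 51.1 -94.4   5.7] axis [-0.077  0.131  0.988]
```

```bash
python3 -m creep '{"translation":[[1.2,0.1,0.05],[0,0,0]],"spin":[0,0],"gripper":[0,0]}' 60| grep eef; python3 fm.py 4; python3 plan.py | sed -n 2,3p
```

```text
eef_pos: [0.632, 0.052, 0.1662]
F [-0.36 -0.88 -0.54 -0.51  0.3   0.02]
now [0.6319 0.052  0.1662] -1.7428481491549523 32.2
nose_local mm [ 51.1 -95.7   5.8] axis [-0.077  0.131  0.988]
```

```bash
python3 -m creep '{"translation":[[1.2,0.1,0.05],[0,0,0]],"spin":[0,0],"gripper":[0,0]}' 60| grep eef; python3 fm.py 4
python3 -m creep '{"translation":[[1.2,0.1,0.05],[0,0,0]],"spin":[0,0],"gripper":[0,0]}' 60| grep eef; python3 fm.py 4; python3 plan.py | sed -n 2,3p
```

```text
eef_pos: [0.6327, 0.0521, 0.166]
F [-2.33 -0.39 -0.77 -0.48  1.02  0.15]
eef_pos: [0.6337, 0.0521, 0.1659]
F [-4.1  -0.67 -0.74 -0.4   1.97  0.33]
now [0.6338 0.0522 0.1661] -1.7427354505194252 33.0
nose_local mm [ 51.2 -97.6   5.7] axis [-0.077  0.131  0.988]
```

```bash
cat > nx2.py <<'E'
from plan import *
import sys
y,x0,x1,n,a0,a1=map(float,sys.argv[1:7]); c=float(sys.argv[7]) if len(sys.argv)>7 else .0042
s=get_state();P=s["eef_pos"];prev=P;py=np.degrees(s["ee_rot"][2])
for k in range(int(n)+1):
    f=k/n; a=a0+(a1-a0)*f; t=tcp(((x0+(x1-x0)*f)/1e3,y/1e3,.010),a,c)
    print("x",round(x0+(x1-x0)*f,1),"delta mm",((t-prev)*1e3).round(1),"per row/8",((t-prev)*125).round(2),"spin/8",round(np.radians(a-py)/8,4));prev=t;py=a
E
python3 nx2.py -96.6 50.5 -49.5 4 -99.85 -143
```

```text
x 50.5 delta mm [-0.4 -0.4 -0. ] per row/8 [-0.05 -0.05 -0.  ] spin/8 0.0
x 25.5 delta mm [-14.8 -17.6 -12.6] per row/8 [-1.85 -2.2  -1.57] spin/8 -0.0235
x 0.5 delta mm [-13.8 -14.7 -12.6] per row/8 [-1.72 -1.83 -1.57] spin/8 -0.0235
x -24.5 delta mm [-12.2 -12.  -12.6] per row/8 [-1.53 -1.5  -1.57] spin/8 -0.0235
x -49.5 delta mm [-10.2  -9.6 -12.6] per row/8 [-1.27 -1.2  -1.57] spin/8 -0.0235
```

```bash
python3 -m creep '{"translation":[[-2.3,-2.4,-1.5],[-2.0,-2.3,-1.6],[-1.85,-2.3,-1.6],[-1.85,-2.2,-1.6],[-1.85,-2.2,-1.6],[-1.85,-2.2,-1.6],[-1.85,-2.1,-1.6],[-1.85,-2.1,-1.6]],"spin":[-0.0235,-0.0235,-0.0235,-0.0235,-0.0235,-0.0235,-0.0235,-0.0235],"gripper":[0,0,0,0,0,0,0,0]}' 60 | egrep 'eef|force'; python3 fm.py 5; python3 plan.py | sed -n 2,3p; python3 nx2.py -96.6 0.5 -49.5 2 -121.4 -143|head -1
```

```text
eef_pos: [0.6187, 0.035, 0.1537]
force: [-3.7, 2.6, 1.5]
gripper_force: 60.2
F [-3.79  1.63  0.1   0.61  1.95  0.37]
now [0.6188 0.0345 0.1537] -1.9309638087680066 34.05
nose_local mm [ 26.1 -97.9   5.9] axis [-0.047  0.234  0.971]
x 0.5 delta mm [-14.  -15.  -12.7] per row/8 [-1.75 -1.88 -1.59] spin/8 -0.0235
```

```bash
python3 -m creep '{"translation":[[-2.3,-1.9,-1.6],[-2.2,-1.9,-1.6],[-1.7,-1.9,-1.6],[-1.7,-1.9,-1.6],[-1.7,-1.8,-1.6],[-1.7,-1.8,-1.6],[-1.7,-1.8,-1.6],[-1.7,-1.8,-1.6]],"spin":[-0.0235,-0.0235,-0.0235,-0.0235,-0.0235,-0.0235,-0.0235,-0.0235],"gripper":[0,0,0,0,0,0,0,0]}' 60 | egrep 'eef|force'; python3 fm.py 5; python3 plan.py | sed -n 2,3p;  python3 nx2.py -97 -24.5 -49.5 1 -132.2 -143
```

```text
eef_pos: [0.6042, 0.0194, 0.1407]
force: [-3.0, 1.9, -0.1]
gripper_force: 60.1
F [-1.86 -0.13 -0.81 -0.16  0.87  0.13]
now [0.6042 0.0193 0.1408] -2.118747312668629 35.1
nose_local mm [  0.2 -97.4   6. ] axis [-0.001  0.329  0.944]
x -24.5 delta mm [-11.3 -11.7 -12.4] per row/8 [-1.41 -1.46 -1.55] spin/8 -0.0236
x -49.5 delta mm [-10.2  -9.6 -12.6] per row/8 [-1.28 -1.2  -1.57] spin/8 -0.0236
```

```bash
python3 -m creep '{"translation":[[-1.5,-1.3,-2.0],[-1.5,-1.3,-2.0],[-1.5,-1.4,-2.0],[-1.5,-1.4,-1.8],[-1.5,-1.4,-1.6],[-1.5,-1.4,-1.6],[-1.5,-1.4,-1.6],[-1.5,-1.4,-1.6]],"spin":[-0.0235,-0.0235,-0.0235,-0.0235,-0.0235,-0.0235,-0.0235,-0.0235],"gripper":[0,0,0,0,0,0,0,0]}' 60 | egrep 'eef|force'; python3 fm.py 5; python3 plan.py | sed -n 2,3p;  python3 nx2.py -97 -49.5 -49.5 1 -143 -143 .006
```

```text
eef_pos: [0.5922, 0.0085, 0.1265]
force: [-1.8, 0.1, -0.2]
gripper_force: 60.0
F [-0.59 -0.56 -0.19 -0.18  0.42  0.01]
now [0.5923 0.0084 0.1267] -2.3066661780940616 36.15
nose_local mm [-24.8 -98.    4.2] axis [0.059 0.412 0.909]
x -49.5 delta mm [ -8.7  -9.8 -12.2] per row/8 [-1.09 -1.23 -1.53] spin/8 -0.0236
x -49.5 delta mm [0. 0. 0.] per row/8 [0. 0. 0.] spin/8 0.0
```

```bash
python3 -m creep '{"translation":[[-0.95,-1.25,-1.55],[-0.95,-1.25,-1.55],[-0.95,-1.25,-1.55],[-0.95,-1.25,-1.55],[-0.95,-1.25,-1.55],[-0.95,-1.25,-1.55],[-0.95,-1.25,-1.55],[-0.95,-1.25,-1.5]],"spin":[-0.0235,-0.0235,-0.0235,-0.0235,-0.0235,-0.0235,-0.0235,-0.0235],"gripper":[0,0,0,0,0,0,0,0]}' 60 | egrep 'eef|force'; python3 fm.py 5; python3 plan.py | sed -n 2,3p
python3 -m creep '{"translation":[[0.1,-1.0,-0.6],[0,0,0]],"spin":[0,0],"gripper":[0,0]}' 60| grep eef; python3 fm.py 4; python3 plan.py | sed -n 2,3p
```

```text
eef_pos: [0.5842, -0.0015, 0.114]
force: [-2.3, 1.7, -0.9]
gripper_force: 60.1
F [-3.68  1.96 -0.4   0.92  1.57  0.32]
now [ 0.5844 -0.0014  0.1142] -2.4945439141334944 37.2
nose_local mm [ -50.3 -100.6    4.6] axis [0.132 0.48  0.867]
eef_pos: [0.5846, -0.0022, 0.1136]
F [-3.61  3.16 -0.33  1.61  1.88  0.43]
now [ 0.5847 -0.0022  0.1137] -2.49461826181619 37.6
nose_local mm [ -51.3 -100.8    4.5] axis [0.132 0.48  0.867]
```

The nose has felt the lower wall (Fy 3 N), so the seam is done to its lower end. I withdraw along the pen axis, rise, and head for the stand with the lean turned toward the fork opening.

```bash
python3 -m creep '{"translation":[[-4,-1,6],[-9,-6,16],[-14,-10,25],[-14,-10,25],[0,0,45],[0,0,45],[0,0,40],[0,0,0]],"spin":[0,0,0,0,0.14,0.14,0.14,0.14],"gripper":[0,0,0,0,0,0,0,0]}' 60
python3 -m creep '{"translation":[[8,-30,0],[8,-30,0],[8,-30,0],[8,-30,0],[8,-30,0],[8,-30,0],[8,-30,0],[8,-30,0]],"spin":[0.14,0.14,0.14,0.14,0.14,0.14,0.14,0.14],"gripper":[0,0,0,0,0,0,0,0]}' 60
python3 -c "
from h import *
s=get_state();a=np.array([.927,-.375,0]);print(s['t'],s['eef_pos'],np.degrees(s['ee_rot'][2]),'to go',(np.array([.541,-.2555,.209])+.0904*a-s['eef_pos'])*1e3,'spin',np.radians(-22)-s['ee_rot'][2])"
python3 meas.py
```

```text
t: 38.4
eef_pos: [0.5463, -0.0306, 0.3246]
ee_rot: [-3.129, 0.005, -1.929]
force: [-0.0, 0.2, -0.9]
width: 0.0177
gripper_force: 60.0
t: 39.2
eef_pos: [0.6075, -0.2717, 0.318]
ee_rot: [-3.141, -0.003, -0.81]
force: [1.3, -0.1, -1.0]
width: 0.0176
gripper_force: 60.0
39.2 [ 0.60752758 -0.27167915  0.31803892] -46.39790448448736 to go [  17.27322389  -17.72084932 -109.03891754] spin 0.4258237638413943
[ 0.6075 -0.2717  0.318 ] -0.8097961992801468
scene pen [ 0.5834 -0.2464  0.3086] 0.63 lean -0.0349 side -0.0 dz -0.0284 tilt 50.9
scene pen_nose [ 0.5404 -0.2078  0.2267] 0.55 lean -0.0926 side -0.0046 dz -0.1103 tilt 40.0
scene pen [ 0.585  -0.2421  0.3031] 0.67 lean -0.037 side 0.0041 dz -0.0339 tilt 47.4
scene pen_nose [ 0.5424 -0.2063  0.2259] 0.49 lean -0.0923 side -0.0021 dz -0.1111 tilt 39.7
scene pen [ 0.5841 -0.2405  0.3057] 0.49 lean -0.0387 side 0.0045 dz -0.0313 tilt 51.0
scene pen_nose [ 0.5432 -0.205   0.2248] 0.38 lean -0.0926 side -0.0006 dz -0.1122 tilt 39.5
scene pen [ 0.581  -0.2401  0.3023] 0.45 lean -0.0412 side 0.0026 dz -0.0347 tilt 49.8
scene pen_nose [ 0.5441 -0.2054  0.2219] 0.58 lean -0.0917 side -0.0002 dz -0.1151 tilt 38.5
```

```bash
python3 -m creep '{"translation":[[9,-9,0],[8,-9,0],[0,0,-40],[0,0,-40],[0,0,-20],[0,0,-10],[0,0,0]],"spin":[0.142,0.142,0.142,0,0,0,0],"gripper":[0,0,0,0,0,0,0]}' 25 | egrep 'eef|rot|force'
python3 -m creep '{"translation":[[-9.3,3.7,0],[-9.3,3.7,0],[-9.3,3.7,2],[-9.3,3.7,2],[-9.3,3.7,2],[-9.3,3.7,2],[-9.3,3.7,2],[-9.3,3.7,2]],"spin":[0,0,0,0,0,0,0,0],"gripper":[0,0,0,0,0,0,0,0]}' 25
python3 meas.py
```

```text
eef_pos: [0.6242, -0.2874, 0.2045]
ee_rot: [3.141, 0.002, -0.389]
force: [0.5, -0.3, -0.4]
gripper_force: 25.0
t: 41.9
eef_pos: [0.5495, -0.2574, 0.2179]
ee_rot: [-3.141, -0.0, -0.389]
force: [2.8, -0.2, -1.1]
width: 0.0176
gripper_force: 25.0
[ 0.5495 -0.2574  0.2179] -0.3887515371142283
scene pen [ 0.5796 -0.1275  0.1015] 0.61 lean -0.0214 side 0.1317 dz -0.1354 tilt 9.0
scene pen [ 0.5366 -0.2488  0.1964] 0.45 lean -0.0152 side 0.0031 dz -0.0405 tilt 20.6
top pen [ 0.5375 -0.2493  0.1951] 0.47 lean -0.0142 side 0.003 dz -0.0418 tilt 18.8
scene pen [ 0.5793 -0.1268  0.1002] 0.68 lean -0.0219 side 0.1322 dz -0.1367 tilt 9.1
scene pen [ 0.533  -0.2516  0.1966] 0.59 lean -0.0175 side -0.0008 dz -0.0403 tilt 23.5
top pen [ 0.5375 -0.2513  0.1966] 0.61 lean -0.0134 side 0.0011 dz -0.0403 tilt 18.4
scene pen [ 0.5797 -0.1282  0.1026] 0.79 lean -0.021 side 0.131 dz -0.1343 tilt 8.9
scene pen [ 0.5351 -0.2482  0.1948] 0.73 lean -0.0168 side 0.0031 dz -0.0421 tilt 21.8
scene pen [ 0.5357 -0.2497  0.1959] 0.7 lean -0.0157 side 0.0019 dz -0.041 tilt 21.0
scene pen [ 0.5795 -0.1299  0.1014] 0.7 lean -0.0206 side 0.1294 dz -0.1355 tilt 8.6
top pen [ 0.5414 -0.2524  0.1982] 0.54 lean -0.0094 side 0.0016 dz -0.0387 tilt 13.7
```

```bash
python3 -m creep '{"translation":[[-5.6,2.2,0],[-5.6,2.2,0],[-5.6,2.2,0],[-5.6,2.2,0],[-4.6,1.9,0],[-4.6,1.9,0],[0,0,0]],"spin":[0,0,0,0,0,0,0],"gripper":[0,0,0,0,0,0,0]}' 25
python3 meas.py | grep -v 'side 0.1'
```

```text
t: 43.8
eef_pos: [0.5185, -0.2451, 0.2184]
ee_rot: [-3.141, -0.001, -0.389]
force: [2.7, 0.4, 3.8]
width: 0.0177
gripper_force: 25.0
[ 0.5185 -0.2451  0.2184] -0.38855786387600544
top pen [ 0.5228 -0.243   0.1975] 0.48 lean 0.0032 side 0.0036 dz -0.0399 tilt -4.6
scene pen [ 0.5187 -0.241   0.1958] 0.74 lean -0.0013 side 0.0039 dz -0.0416 tilt 1.8
top pen [ 0.5215 -0.2455  0.1933] 0.43 lean 0.003 side 0.0008 dz -0.0441 tilt -3.9
scene pen [ 0.5162 -0.2446  0.1937] 0.78 lean -0.0023 side -0.0004 dz -0.0437 tilt 3.0
top pen [ 0.5197 -0.2432  0.1935] 0.61 lean 0.0004 side 0.0022 dz -0.0439 tilt -0.6
scene pen [ 0.5171 -0.2411  0.1982] 0.74 lean -0.0028 side 0.0032 dz -0.0392 tilt 4.0
top pen [ 0.519  -0.2419  0.1932] 0.42 lean -0.0007 side 0.0031 dz -0.0442 tilt 0.9
```

```bash
python3 -m creep '{"translation":[[8,-4,0],[8,-4,0],[7.3,-3.8,0],[0,0,-20],[0,0,-20],[0,0,-12],[0,0,-5],[0,0,0]],"spin":[0,0,0,0,0,0,0,0],"gripper":[0,0,0,0,0,0,0,0]}' 25
python3 -m creep '{"translation":[[0,0,0],[0,0,-2],[0,0,-2],[0,0,-2],[0,0,-2],[0,0,-2],[0,0,-2],[0,0,0]],"spin":[0,0,0,0,0,0,0,0],"gripper":[0,0,0,0,0,0,0,0]}' 6
python3 meas.py | grep -v 'side 0.1'; python3 fm.py
```

```text
t: 45.8
eef_pos: [0.5418, -0.2571, 0.1599]
ee_rot: [3.141, 0.002, -0.389]
force: [-0.0, 0.5, -0.6]
width: 0.0175
gripper_force: 25.0
t: 46.6
eef_pos: [0.542, -0.257, 0.1488]
ee_rot: [3.142, -0.0, -0.389]
force: [-1.1, 0.2, 1.1]
width: 0.0182
gripper_force: 6.0
[ 0.542  -0.257   0.1488] -0.38863037776551845
scene pen [ 0.7273 -0.2462  0.1033] 0.84 lean 0.1674 side 0.0802 dz -0.0645 tilt -68.9
scene pen [ 0.5411 -0.2535  0.1267] 0.51 lean -0.0022 side 0.0029 dz -0.0411 tilt 3.0
top pen [ 0.5437 -0.2537  0.1289] 0.48 lean 0.0003 side 0.0037 dz -0.0389 tilt -0.5
scene pen [ 0.5407 -0.2554  0.1236] 0.62 lean -0.0018 side 0.001 dz -0.0442 tilt 2.4
top pen [ 0.541  -0.256   0.1259] 0.48 lean -0.0013 side 0.0005 dz -0.0419 tilt 1.8
scene pen [ 0.5389 -0.2512  0.1268] 0.54 lean -0.0051 side 0.0042 dz -0.041 tilt 7.1
top pen [ 0.5443 -0.258   0.1266] 0.57 lean 0.0025 side -0.0001 dz -0.0412 tilt -3.5
scene pen [ 0.7307 -0.2446  0.1031] 0.85 lean 0.1699 side 0.0829 dz -0.0647 tilt -69.2
scene pen [ 0.538  -0.2524  0.1266] 0.77 lean -0.0055 side 0.0027 dz -0.0412 tilt 7.5
top pen [ 0.5434 -0.2546  0.1266] 0.41 lean 0.0004 side 0.0027 dz -0.0412 tilt -0.5
F [-1.84  1.24  3.79  0.36  0.65  0.01]
```

```bash
python3 -m creep '{"translation":[[0,0,-1],[0,0,-1],[0,0,0],[0,0,0]],"spin":[0,0,0,0],"gripper":[0,0,0,0]}' 3 | egrep 'eef|force'
python3 -m creep '{"translation":[[0,0,0],[0,0,0],[0,0,0],[0,0,0],[0,0,0],[0,0,0],[0,0,0],[0,0,0]],"spin":[0,0,0,0,0,0,0,0],"gripper":[0.3,0.4,0.6,0.8,1,1,1,1]}' | egrep 'width|force'
python3 -m creep '{"translation":[[0,0,0],[0,0,5],[0,0,30],[0,0,40],[0,0,45],[0,0,40],[-25,10,0],[0,0,0]],"spin":[0,0,0,0,0,0,0,0],"gripper":[1,1,1,1,1,1,1,1]}'
python3 -m creep '{"translation":[[-30,-40,0],[-30,-40,0],[-30,-40,0],[-30,-40,0],[-20,-40,0],[0,0,0],[0,0,0]],"spin":[0,0,0,0,0,0,0],"gripper":[1,1,1,1,1,1,1]}' | grep eef
python3 - <<'E'
from h import *
out=[]
for c in("scene","top"):
    f=cams.grab_frame(c);p=proj(f,(0.543,-0.256,.08))[0].astype(int)
    for l in("pen","flat_brush"):
        for d in nets.pinpoint(c,l)[:4]:print(c,l,np.round(d['centre'],4),round(d['confidence'],2))
    k=f["img"][p[1]-45:p[1]+45,p[0]-45:p[0]+35,::-1];k=cv2.convertScaleAbs(k,alpha=1.5)
    out.append(cv2.resize(k,None,fx=5,fy=5,interpolation=cv2.INTER_CUBIC))
cv2.imwrite("pics/final.png",np.hstack(out))
E
```

```text
eef_pos: [0.542, -0.257, 0.1465]
force: [-1.2, 1.1, 2.9]
gripper_force: 3.0
force: [-0.0, 0.3, -0.7]
width: 0.0766
gripper_force: 0.0
t: 50.0
eef_pos: [0.5158, -0.2465, 0.3093]
ee_rot: [-3.14, -0.004, -0.389]
force: [0.1, 0.1, -0.3]
width: 0.0877
gripper_force: 0.0
eef_pos: [0.3761, -0.4478, 0.306]
scene pen [ 0.5796 -0.1294  0.1015] 0.8
scene pen [ 0.7123 -0.1414 -0.003 ] 0.64
scene pen [ 0.5417 -0.2538  0.1255] 0.52
scene pen [ 0.7321 -0.2444  0.1   ] 0.5
scene flat_brush [ 0.4036 -0.3595  0.1268] 0.88
top pen [ 0.728  -0.245   0.1005] 0.84
top pen [ 0.5436 -0.2561  0.1259] 0.83
top pen [ 0.5764 -0.1318  0.1027] 0.56
top pen [ 0.4689  0.3262 -0.001 ] 0.31
top flat_brush [ 0.4107 -0.3598  0.1246] 0.86
```

View pics/final.png

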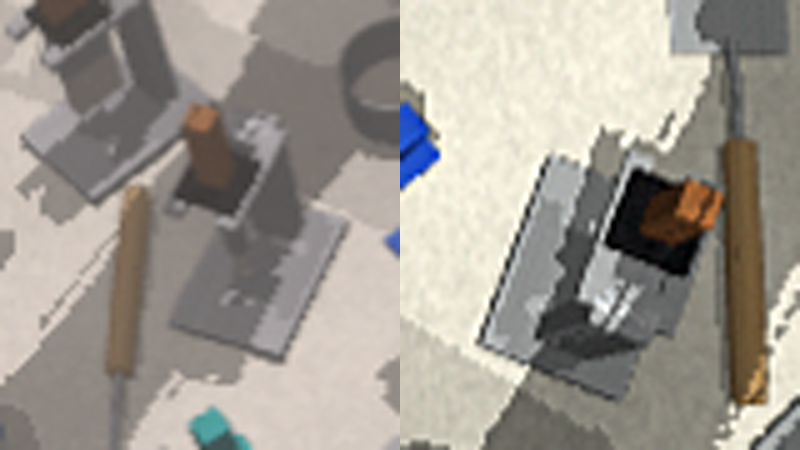

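The pen hangs level in its own fork again (collar at (215,185) left, (655,220) right), and the brush is where it was. The robot is clear, at 50.9 s, so I hand the job in.

```bash
python3 -c "
from station import arm
print(arm.job_done())"
```

```text
the job is handed in; nothing more can be done
None
```

The job is handed in at about 51 s: the pen was dipped, run along the upper long seam and down the far short seam (the arm felt only a few newtons), and hung back level in its own stand; the last crop shows the brush in place and the robot clear, but I did not look again at the far side of the table, and no verdict came back.

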